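Tap the roller's bearing cup square into its pedestal

TASK

Pick up the wooden tapping block by its handle and, with its foot, tap the flanged bearing cup down into the pedestal, a little at a time on alternate sides of the rim, until the flange lies flat and fully home on the pedestal; the cup must never lean by more than about 5 degrees and must not be touched by the gripper. Then stand the block upright in the shallow wooden tray and let go, leaving the two printing blocks and the tin where they are.

Things in the scene. Friction and masses are not known exactly. Their poses are not given: they have to be found in the camera images.
- housing: Grey bearing pedestal fixed to the table: a square foot 124 x 124 x 12 mm under a round boss 100 mm across whose flat top is 50 mm above the table, with a vertical bore 60 mm wide. Origin at the centre of its underside, on the table; z up along the bore; x and y along the sides of the foot.
- cup: Steel bearing cup, started in the pedestal's bore and tight in it: a ring with a flange 70 mm across and 6 mm thick on top and a 46 mm hole through it (rim 12 mm wide). Origin at the centre of the flange's underside, z up: 63 to 68 mm above the table at the start, leaning by up to 3 degrees; 50 mm and level when fully home. It does not spring back.
- cup_top (a point): Centre of the cup's flange at its upper face (open middle, no material); 56 mm above the table when home; z is the cup's axis. Pressed on one side of the rim with 7 to 16 N, that side goes down and the cup turns about the opposite side, which keeps its height: 1 mm down leans it by about 0.017 rad.
- rim_px (a point): Point on the flange's upper face, 29 mm from the cup's axis on the pedestal's +x side; 56 mm above the table when home. After about 9 mm at the rim (less what it starts with) a side pressed alone needs twice the force, up to 25 N; other sides are then due. Home, the cup stops dead all round.
- rim_nx (a point): The same on the -x side.
- rim_py (a point): The same on the +y side.
- rim_ny (a point): The same on the -y side.
- block_center (a point): Loose wooden tapping block, centre half-way up, z up: a round foot 36 mm across and 45 mm tall, on it a square handle 20 x 20 x 50 mm (95 mm in all; the foot's flat underside is 47.5 mm below this point, the handle's middle 22.5 mm above it). x and y square to the handle's flats. About 0.12 kg. Starts standing on the table.
- tray: Shallow open wooden tray fixed to the table, 120 x 120 mm outside, walls 6 mm thick and 22 mm high, floor 6 mm thick. Origin at the centre of its underside.
- stamp_a: Bystander: carved dark printing block, 90 x 60 x 22 mm with a bridge handle to 44 mm height. Origin at the centre of its underside. Leave alone.
- stamp_b: Bystander: carved dark printing block, 60 x 100 x 22 mm with a bridge handle to 44 mm height. Origin at the centre of its underside. Leave alone.
- tin: Bystander: closed tin, 60 mm across, 50 mm tall. Origin at the centre of its underside. Leave alone.

How it is judged:
By the outcome, as a careful person would: the job done as asked, in the order asked, and still so for the second after the job is handed in, with the robot touching nothing.
It also fails if it takes over 72 s, if anything falls off the work surface, if the arm or the gripper's body presses on something with over 40 N, if the wrist force passes 120 N, or if a joint passes its speed limit or range.

ROBOT

A 6-joint arm with a two-finger parallel gripper is mounted at the origin on the work surface. World frame = base frame: x ahead of the robot, y to its left, z up, the work surface at z = 0. Lengths are in mm, angles in rad, forces in N, time in s.
With the tool pointing down it reaches from about 350 to 775 mm from the base axis. Payload 7.3 kg.
Tool frame: the origin (TCP) lies between the finger pads; the fingertips stand 25 mm ahead of it and the grasp point (between the pads) lies 6 mm ahead of it; z points along the fingers, y is the line along which they close (so a half turn about z gives the same grasp; the last joint's range is limited). The gripper opens to 92 mm and grips with 3 to 60 N. Pads are 19 mm wide; open, the fingers measure 130 mm over their backs; the gripper's body (75 mm by 190 mm) begins 47 mm behind the grasp point.
Start: joints at [-1.403, 0.342, 1.524, -0, 1.275, -0.146], TCP at [162.077, -499.376, 225.941] pointing down, gripper open.
Joint ranges: [-2.53, 2.53], [-0.77, 2.02], [0.04, 2.7], [-1, 4.14], [0.28, 2.66], [-3.11, 3.11]. Speed limits (rad/s): [2.57, 2.57, 3.14, 3.14, 3.14, 3.14].

INTERFACE

Orientations are given as [roll, pitch, yaw] about the fixed x, y, z axes, in that order (R = Rz(yaw) Ry(pitch) Rx(roll)).
In Python, from plant import bot gives the robot as it stands.
- The arm moves only by the tool play_rows, never from a script. Its argument "commands" is a list of rows, each an object of numbers: "x", "y", "z": the shift along the tool's x, y, z in m; "twist": the turn about the tool's z in degrees. In form: [{"x": .., "y": .., "z": .., "twist": ..}, ...]. A call has exactly 8 rows; each row is the pose to reach, as a shift and turn from the pose commanded when the call began, along the tool's axes at that moment; what a row does not reach only later rows make up. A row lasts 1/10 s, in which the tool goes at most 50 mm and 8.59 degrees, less where a joint would pass 70% of its speed; a pose out of reach is approached as far as the arm can. A call with a gripper value outside its range is refused whole. "jaw" is the closure, from 0 (fully open) to 1 (shut), set as the call begins (left out, the last holds). The fingers move at their own pace and stop on an object; the grip force is fixed at half the most. Time passes only in rows, so rows that repeat a pose let the fingers close, or fill a call up. It gives the time, the measured TCP pose, the force, the opening and the grip force at its end, in the units of the state.
- bot.get_obs(): the state, without advancing time (a new reading comes with each control period).
- bot.capture(name): name is "scene" or "top" or "wrist"; returns a dict with "pixels" (400x640x3 uint8, red, green, blue), "fx", "fy", "cx", "cy" (pixels), "eye" and "rotation" of the camera in the world. Camera axes: x right, y down, z forward; pixel columns grow to the right and rows downward; lengths in mm; the calibration is good to about 2 mm. The wrist camera is an equidistant fisheye: a pixel r from the principal point sees the ray r / f radians off the axis. A picture is of the moment at which its call begins. There is no depth.
- bot.close_job(): hands the job in; it is judged then, once.
The state is a dict: "time": time; "joint_positions": joint angles; "dq": joint speeds; "tau": joint torques, N m; "tool_pos": TCP position; "tcp_rot": TCP orientation; "contact_force": force on the tool from outside, world axes, zero at the start; "moment": the same for the moment, N m; "grip_width": finger opening in mm; "finger_force": force on a finger pad.
Only numpy, scipy, OpenCV 4.12 (cv2) and the standard library are available. Lean on these libraries where they do the work, as an engineer would, in place of code of your own. Each camera call takes 0.05 s, during which the arm holds its last target. There are 200 camera calls.

## Working session

There is one attempt and no reset: what is moved stays moved. The work goes in short steps, Python scripts to look and compute and a tool call to move; the robot and the scene stay as the last step left them, time stands still between calls to the robot, and variables do not carry over. Pictures are saved under pics/ and viewed, at most 10 in all, crops included, and the job is handed in when it is done.

Besides the shell and the picture viewer there is one more tool, called after "Call:" as a command line: name --argument value ..., lists and objects as JSON in quotes. play_rows: Moves the arm, as the interface text tells. Its arguments: {"type":"object","properties":{"commands":{"type":"array"},"jaw":{"type":"number"}},"required":["commands"]}

```bash
mkdir -p pics; cat > h.py <<'E'
import numpy as np,cv2
from plant import bot
def cap(n,f=None):
    c=bot.capture(n)
    if f: cv2.imwrite('pics/'+f,cv2.cvtColor(c['pixels'],cv2.COLOR_RGB2BGR))
    return c
def ray(c,u,v,fish=False):
    a=np.array([(u-c['cx'])/c['fx'],(v-c['cy'])/c['fy']])
    if fish:
        r=np.hypot(*a); d=np.array([*(a/max(r,1e-9)*np.sin(r)),np.cos(r)])
    else: d=np.array([*a,1.])
    return np.array(c['rotation']).reshape(3,3)@d
def onz(c,u,v,z,fish=False):
    d=ray(c,u,v,fish);e=np.array(c['eye']);return e+d*(z-e[2])/d[2]
def proj(c,p):
    q=np.array(c['rotation']).reshape(3,3).T@(np.array(p)-np.array(c['eye']));return q[0]/q[2]*c['fx']+c['cx'],q[1]/q[2]*c['fy']+c['cy']
E
python3 - <<'E'
from h import *
print(bot.get_obs())
for n in('top','scene'):
    c=cap(n,n+'0.png'); print(n,c['eye'],c['rotation'],c['fx'],c['cx'],c['cy'])
E
```

```text
{'time': 0.0, 'joint_positions': array([-1.40299176e+00,  3.42707830e-01,  1.52503119e+00,  3.48236239e-05,
        1.27539470e+00, -1.46015893e-01]), 'dq': array([-1.01299414e-03, -1.45665691e-05, -7.68432604e-05,  2.56507378e-04,
       -1.25817584e-03, -1.40410477e-03]), 'tau': array([-1.54998645e-03, -4.31246603e+01, -2.44219869e+01,  7.15665333e-02,
        5.59677801e-02, -1.09340010e-04]), 'tool_pos': array([ 162.01852758, -498.94073394,  225.24774807]), 'tcp_rot': array([-3.14007283e+00, -2.57166504e-04,  3.13810101e-01]), 'contact_force': array([-1.73447234,  0.25148154, -0.4807495 ]), 'moment': array([0.00339922, 0.00498995, 0.02753228]), 'finger_force': 0.0, 'grip_width': 91.94407587375272}
top [471.7535666   -3.74999287 955.94210645] [-2.95698188e+00 -2.14455200e-03 -1.57628041e+00] 422.86631409597726 315.11092250896206 198.7848184014479
scene [1397.85176935  366.53277429  617.76602932] [-2.15308926  0.00491208  1.98599132] 426.76131510348955 319.58684347136534 201.02463992502203
```

```bash
sed -i "s/np.array(c\['rotation'\]).reshape(3,3)/Rotation.from_euler('xyz',c['rotation']).as_matrix()/; 1a from scipy.spatial.transform import Rotation" h.py; cat h.py | grep -c Rotation
```

```text
3
```

View pics/top0.png

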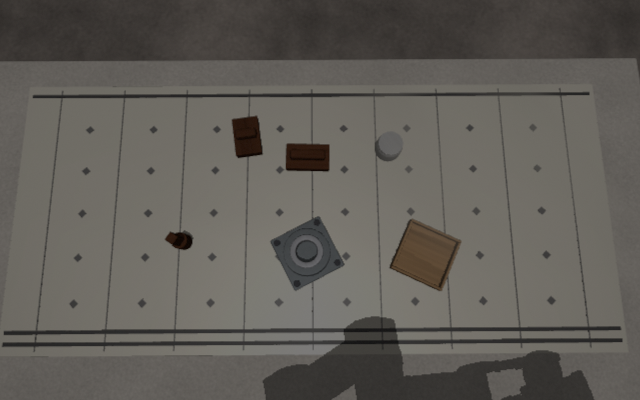

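View pics/scene0.png

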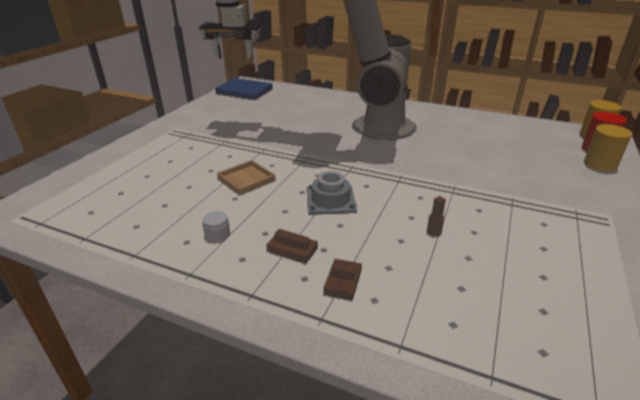

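The top view shows the block at (180,240) with its handle leaning to (172,238), pedestal at (307,252), tray at (425,255), stamps at (248,137) and (307,157), and tin at (389,146). The scene view agrees, with the block at (437,215).

```bash
python3 - <<'E'
from h import *
c=cap('top');im=c['pixels'];hsv=cv2.cvtColor(im,cv2.COLOR_RGB2HSV)
def region(m,x0,y0,x1,y1):
    k=np.zeros_like(m);k[y0:y1,x0:x1]=m[y0:y1,x0:x1]
    cs,_=cv2.findContours(k,cv2.RETR_EXTERNAL,cv2.CHAIN_APPROX_NONE);return max(cs,key=cv2.contourArea)
for n,z,b in(('block',45,(160,225,200,255)),('housing',12,(262,210,352,300)),('tray',22,(382,210,468,300))):
    x0,y0,x1,y1=b
    if n=='housing': m=((im[...,2].astype(int)-im[...,0]>4)&(hsv[...,2]<130)).astype(np.uint8)
    else: m=((hsv[...,1]>80)).astype(np.uint8)
    k=region(m,*b);r=cv2.minAreaRect(k)
    P=[onz(c,u,v,z) for u,v in cv2.boxPoints(r)]
    print(n,cv2.contourArea(k),r,np.round(np.mean(P,0)),[np.round(p[:2]) for p in P])
    print('  yaw',[round(float(np.degrees(np.arctan2(*(P[(i+1)%4]-P[i])[1::-1]))),1) for i in range(4)], [round(float(np.linalg.norm(P[i]-P[i-1]))) for i in range(4)])
print('handletop',onz(c,172,238,95),'block base',onz(c,184,241,22))
cv2.imwrite('pics/crop1.png',cv2.cvtColor(cv2.hconcat([cv2.resize(im[210:300,155:215],None,fx=6,fy=6,interpolation=2),cv2.resize(im[210:300,262:332],None,fx=6,fy=6,interpolation=2)]),cv2.COLOR_RGB2BGR))
E
```

```text
block 283.5 ((178.47645568847656, 240.30587768554688), (25.38654136657715, 15.262603759765625), 4.39870548248291) [553. 288.  45.] [array([538., 315.]), array([571., 315.]), array([567., 260.]), array([534., 261.])]
  yaw [-1.0, -94.7, 178.4, 85.3] [55, 33, 55, 33]
housing 159.0 ((299.8486022949219, 261.6929626464844), (51.08161926269531, 31.30600929260254), 14.931416511535645) [507.  28.  12.] [array([489.,  91.]), array([555.,  74.]), array([525., -36.]), array([460., -17.])]
  yaw [-14.4, -105.2, 164.3, 75.0] [112, 69, 114, 68]
tray 2873.5 ((425.51556396484375, 254.63201904296875), (56.812705993652344, 53.71217727661133), 24.227745056152344) [ 521. -248.   22.] [array([ 493., -166.]), array([ 600., -219.]), array([ 548., -331.]), array([ 443., -276.])]
  yaw [-26.3, -115.1, 152.4, 65.4] [121, 120, 124, 119]
handletop [552.83271697 285.11361053  95.        ] block base [552.95330689 282.80146783  22.        ]
```

View pics/crop1.png

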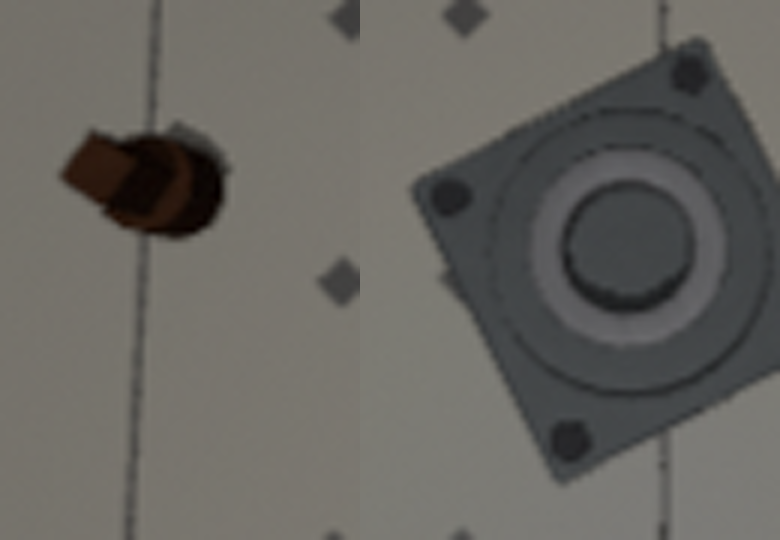

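The crop shows the handle's top face with corners near (62,175) and (92,130), which gives a yaw of about 56° (mod 90). The pedestal corners are at (415,188), (703,40) and (562,483), and the cup ring is centred at (628,247). I'll start moving toward the block.

Call:
play_rows --commands '[{"x": 0.331, "y": -0.218, "z": 0.01, "twist": -38}, {"x": 0.331, "y": -0.218, "z": 0.01, "twist": -38}, {"x": 0.331, "y": -0.218, "z": 0.01, "twist": -38}, {"x": 0.331, "y": -0.218, "z": 0.01, "twist": -38}, {"x": 0.331, "y": -0.218, "z": 0.01, "twist": -38}, {"x": 0.331, "y": -0.218, "z": 0.01, "twist": -38}, {"x": 0.331, "y": -0.218, "z": 0.01, "twist": -38}, {"x": 0.331, "y": -0.218, "z": 0.01, "twist": -38}]' --jaw 0

```text
time: 0.95
tool_pos: [410.5, -187.8, 215.9]
tcp_rot: [3.141, -0.0, 0.977]
contact_force: [0.1, -0.3, -0.2]
grip_width: 91.9
finger_force: 0.0
```

```bash
cat >> h.py <<'E'
def sh(target,yaw=None,base=None):
    o=bot.get_obs();y0=o['tcp_rot'][2];b=o['tool_pos'] if base is None else np.array(base)
    d=np.array(target)-b;c,s=np.cos(y0),np.sin(y0)
    t=0 if yaw is None else -((yaw-np.degrees(y0)+180)%360-180)
    print('tool shift mm x %.1f y %.1f z %.1f twist %.1f'%(c*d[0]+s*d[1],s*d[0]-c*d[1],-d[2],t),'at',np.round(b,1),round(np.degrees(y0),2),'t',o['time'],'F',np.round(o['contact_force'],1))
E
python3 - <<'E'
from h import *
sh((553,284,200),56.3)
c=cap('top')
L=[(271.2,241.3),(319.2,216.7),(343.7,265.9),(295.7,290.5)]
P=np.array([onz(c,u,v,12) for u,v in L]);print(np.round(P),P.mean(0),np.degrees(np.arctan2(*(P[1]-P[0])[1::-1])))
print('boss',onz(c,307.3,251.7,50),'cup',onz(c,306.7,251.2,71))
E
```

```text
tool shift mm x 470.8 y -145.8 z 15.9 twist -0.3 at [ 410.5 -187.8  215.9] 55.99 t 0.95 F [ 0.1 -0.3 -0.2]
[[552.  92.  12.]
 [607. -16.  12.]
 [497. -69.  12.]
 [445.  37.  12.]] [525.18501887  10.91792899  12.        ] -62.97129657793117
boss [526.3652552  10.641865   50.       ] cup [526.14017281  11.55441999  71.        ]
```

Call:
play_rows --commands '[{"x": 0.378, "y": -0.117, "z": 0.013, "twist": 0}, {"x": 0.378, "y": -0.117, "z": 0.013, "twist": 0}, {"x": 0.378, "y": -0.117, "z": 0.013, "twist": 0}, {"x": 0.378, "y": -0.117, "z": 0.013, "twist": 0}, {"x": 0.378, "y": -0.117, "z": 0.013, "twist": 0}, {"x": 0.378, "y": -0.117, "z": 0.013, "twist": 0}, {"x": 0.378, "y": -0.117, "z": 0.013, "twist": 0}, {"x": 0.378, "y": -0.117, "z": 0.013, "twist": 0}]'

```text
time: 1.8
tool_pos: [524.3, 191.2, 202.6]
tcp_rot: [-3.141, 0.0, 0.978]
contact_force: [1.6, -1.3, 0.5]
grip_width: 91.8
finger_force: 0.0
```

```bash
python3 - <<'E'
from h import *
sh((553,284,200),56.3)
c=cap('wrist','wrist1.png'); print(c['eye'],c['rotation'],c['fx'],c['cx'],c['cy'])
E
```

```text
tool shift mm x 93.0 y -28.0 z 2.6 twist -0.3 at [524.3 191.2 202.6] 56.02 t 1.8 F [ 1.6 -1.3  0.5]
[561.61165183 248.55826173 362.04931808] [ 2.88282910e+00  3.73604022e-05 -5.93422318e-01] 309.70691628693146 317.85822594294046 200.7327500961463
```

View pics/wrist1.png

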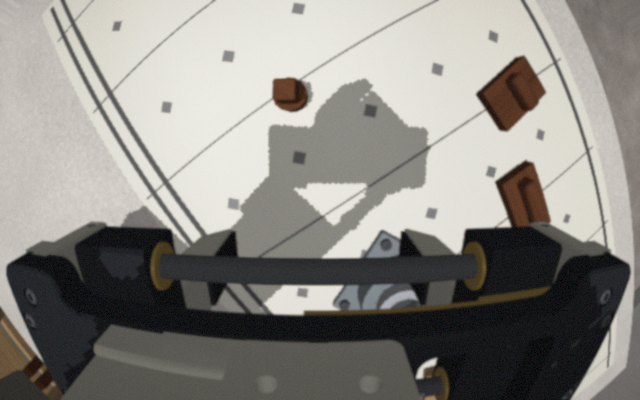

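The wrist view shows the block at about (288,95). Its handle top, at about (285,89), is nearly square to the image, so the yaw is about right. I'll measure it.

```bash
python3 - <<'E'
from h import *
c=cap('wrist');im=c['pixels'];
cv2.imwrite('pics/w2.png',cv2.cvtColor(cv2.resize(im[65:120,255:325],None,fx=10,fy=10,interpolation=cv2.INTER_CUBIC),cv2.COLOR_RGB2BGR))
t=cap('top')['pixels'][205:275,150:220]
E
```

```text
(no output)
```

View pics/w2.png

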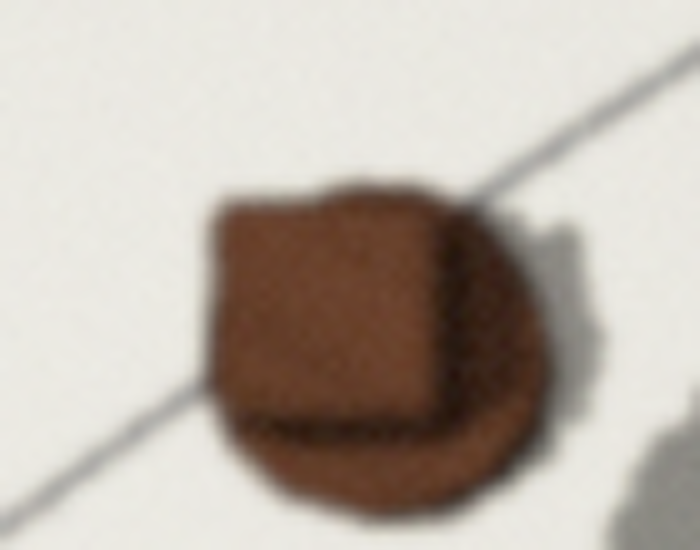

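The handle top's corners in the crop are about (213,200), (441,203), (438,418) and (212,410).

```bash
python3 - <<'E'
from h import *
c=cap('wrist')
P=np.array([onz(c,255+u/10,65+v/10,95,True) for u,v in((213,200),(441,203),(438,418),(212,410))])
print(P.round(1),P.mean(0)); 
for i in range(4): d=P[(i+1)%4]-P[i];print(np.linalg.norm(d),np.degrees(np.arctan2(d[1],d[0]))%90)
print('foot',onz(c,255+38.5,65+35,22,True))
m=P.mean(0);sh((m[0],m[1],130),None)
E
```

```text
[[549.  294.4  95. ]
 [564.8 283.   95. ]
 [554.2 267.7  95. ]
 [538.7 279.3  95. ]] [551.69648649 281.10229979  95.        ]
19.486237953266965 54.0368633873367
18.636837056670537 55.299721396792094
19.374650673141062 53.016860655123395
18.294958935470344 55.68252412643953
foot [551.72918169 282.3299836   22.        ]
tool shift mm x 91.5 y -27.8 z 72.1 twist 0.0 at [523.7 189.6 202.1] 56.11 t 2.0 F [ 0.3  0.4 -0.3]
```

Call:
play_rows --commands '[{"x": 0.092, "y": -0.028, "z": 0.02, "twist": 1.6}, {"x": 0.092, "y": -0.028, "z": 0.03, "twist": 1.6}, {"x": 0.092, "y": -0.028, "z": 0.05, "twist": 1.6}, {"x": 0.092, "y": -0.028, "z": 0.09, "twist": 1.6}, {"x": 0.092, "y": -0.028, "z": 0.115, "twist": 1.6}, {"x": 0.092, "y": -0.028, "z": 0.13, "twist": 1.6}, {"x": 0.092, "y": -0.028, "z": 0.13, "twist": 1.6}, {"x": 0.092, "y": -0.028, "z": 0.13, "twist": 1.6}]'

```text
time: 2.8
tool_pos: [552.9, 279.7, 73.5]
tcp_rot: [3.141, 0.0, 0.948]
contact_force: [0.2, -0.4, 0.4]
grip_width: 91.8
finger_force: 0.0
```

```bash
python3 - <<'E'
from h import *
sh((552,281.7,72),54.5)
c=cap('wrist','w3.png')
E
```

```text
tool shift mm x 1.2 y -1.9 z 1.5 twist -0.2 at [552.9 279.7  73.5] 54.29 t 2.8 F [ 0.2 -0.4  0.4]
```

View pics/w3.png

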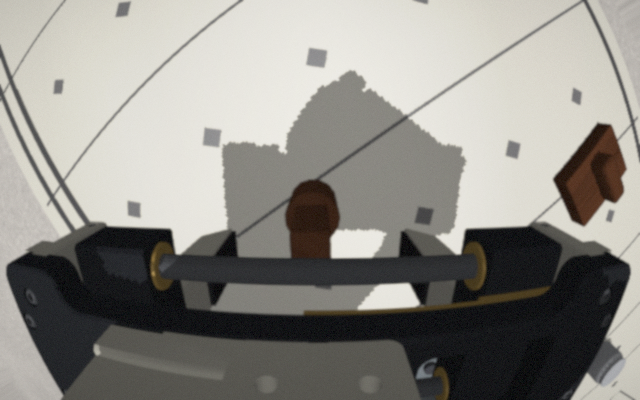

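The block stands midway between the fingers, with its handle at about (312,235). I'll close.

Call:
play_rows --commands '[{"x": 0.001, "y": -0.002, "z": 0.001, "twist": 0}, {"x": 0.001, "y": -0.002, "z": 0.001, "twist": 0}, {"x": 0.001, "y": -0.002, "z": 0.001, "twist": 0}, {"x": 0.001, "y": -0.002, "z": 0.001, "twist": 0}, {"x": 0.001, "y": -0.002, "z": 0.001, "twist": 0}, {"x": 0.001, "y": -0.002, "z": 0.001, "twist": 0}, {"x": 0.001, "y": -0.002, "z": 0.001, "twist": 0}, {"x": 0.001, "y": -0.002, "z": 0.001, "twist": 0}]' --jaw 1

```text
time: 3.65
tool_pos: [551.4, 282.8, 71.8]
tcp_rot: [3.142, 0.0, 0.949]
contact_force: [0.6, 0.6, 0.4]
grip_width: 32.2
finger_force: 0.0
```

Call:
play_rows --commands '[{"x": 0, "y": 0, "z": 0, "twist": 0}, {"x": 0, "y": 0, "z": 0, "twist": 0}, {"x": 0, "y": 0, "z": 0, "twist": 0}, {"x": 0, "y": 0, "z": 0, "twist": 0}, {"x": 0, "y": 0, "z": -0.02, "twist": 0}, {"x": 0, "y": 0, "z": -0.05, "twist": 0}, {"x": 0, "y": 0, "z": -0.095, "twist": 0}, {"x": 0, "y": 0, "z": -0.095, "twist": 0}]'

```text
time: 4.45
tool_pos: [554.4, 284.0, 173.4]
tcp_rot: [3.135, -0.01, 0.949]
contact_force: [0.8, 0.6, -1.3]
grip_width: 19.8
finger_force: 29.9
```

```bash
python3 - <<'E'
from h import *
c=cap('top');im=c['pixels'].astype(int)
# cup ring: bright grey within housing
sub=im[225:280,280:335].sum(2)
m=(cv2.GaussianBlur(sub.astype(np.float32),(3,3),0)>0)
s=np.array(c['pixels'][215:290,265:350]);g=s.astype(int)
print(g[36,::2].tolist())
sh((526,11,160),55)
E
```

```text
[[139, 136, 128], [139, 136, 128], [140, 137, 129], [138, 136, 128], [140, 137, 129], [74, 76, 74], [75, 78, 80], [75, 78, 80], [76, 79, 80], [68, 71, 72], [74, 77, 79], [76, 79, 81], [76, 78, 80], [102, 102, 104], [104, 104, 106], [71, 71, 72], [78, 81, 83], [76, 79, 81], [77, 80, 82], [74, 78, 79], [78, 81, 83], [76, 79, 81], [76, 79, 81], [75, 79, 80], [75, 78, 80], [76, 79, 80], [67, 67, 69], [104, 104, 107], [108, 108, 110], [75, 76, 78], [74, 78, 80], [75, 78, 79], [68, 70, 72], [76, 79, 80], [77, 80, 82], [76, 79, 81], [79, 80, 77], [139, 137, 129], [139, 136, 128], [140, 137, 128], [136, 133, 125], [140, 136, 128], [139, 136, 128]]
tool shift mm x -237.2 y 136.7 z 10.3 twist -0.6 at [553.  283.5 170.3] 54.38 t 4.5 F [-0.3  0.7 -1.4]
```

Call:
play_rows --commands '[{"x": -0.026, "y": 0.019, "z": 0, "twist": 5}, {"x": -0.063, "y": 0.045, "z": 0, "twist": 10}, {"x": -0.1, "y": 0.071, "z": 0, "twist": 15}, {"x": -0.137, "y": 0.097, "z": 0, "twist": 20}, {"x": -0.174, "y": 0.123, "z": 0, "twist": 25}, {"x": -0.2, "y": 0.142, "z": 0, "twist": 27.4}, {"x": -0.211, "y": 0.15, "z": 0, "twist": 27.4}, {"x": -0.211, "y": 0.15, "z": 0, "twist": 27.4}]'

```text
time: 5.3
tool_pos: [549.9, 22.5, 165.9]
tcp_rot: [-3.141, 0.002, 0.469]
contact_force: [1.6, 1.4, -1.0]
grip_width: 19.8
finger_force: 29.9
```

```bash
python3 - <<'E'
from h import *
sh((551.8,24.2,150),27)
s=cap('scene');t=cap('top')
for n,c,b in(('s',s,(285,140,375,230)),('t',t,(262,195,352,300))):
    x0,y0,x1,y1=b
    cv2.imwrite(f'pics/{n}5.png',cv2.cvtColor(cv2.resize(c['pixels'][y0:y1,x0:x1],None,fx=5,fy=5,interpolation=2),cv2.COLOR_RGB2BGR))
cv2.imwrite('pics/st5.png',np.hstack([cv2.copyMakeBorder(cv2.imread('pics/s5.png'),0,75,0,0,0),cv2.imread('pics/t5.png')[:525]])[:525])
E
```

```text
tool shift mm x 2.5 y -0.7 z 15.9 twist -0.1 at [549.9  22.5 165.9] 26.87 t 5.3 F [ 1.6  1.4 -1. ]
```

View pics/st5.png

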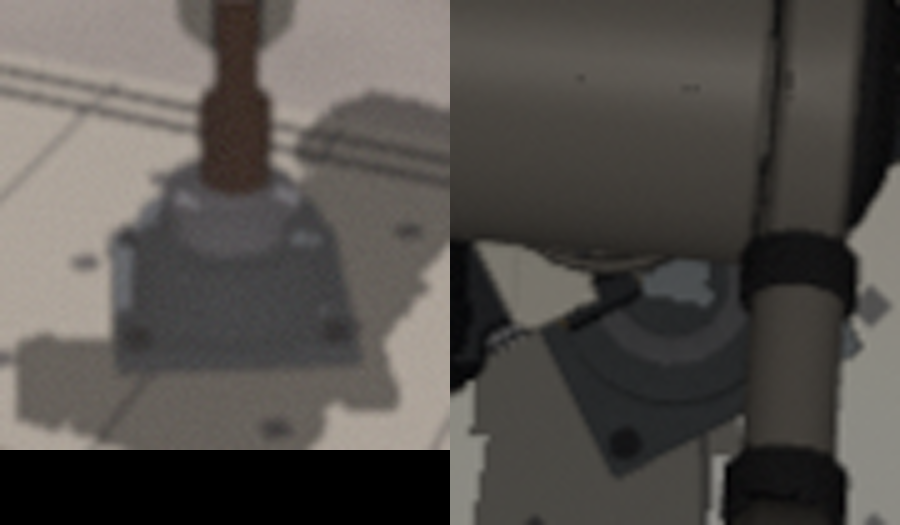

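The block hangs over the near side of the cup: its foot is at about (235,185) in the scene crop, and the flange is just below. Next I'll probe downward.

Call:
play_rows --commands '[{"x": 0.002, "y": 0, "z": 0.008, "twist": 0}, {"x": 0.002, "y": 0, "z": 0.013, "twist": 0}, {"x": 0.002, "y": 0, "z": 0.016, "twist": 0}, {"x": 0.002, "y": 0, "z": 0.018, "twist": 0}, {"x": 0.002, "y": 0, "z": 0.019, "twist": 0}, {"x": 0.002, "y": 0, "z": 0.02, "twist": 0}, {"x": 0.002, "y": 0, "z": 0.021, "twist": 0}, {"x": 0.002, "y": 0, "z": 0.021, "twist": 0}]'

```text
time: 6.2
tool_pos: [552.2, 24.8, 145.9]
tcp_rot: [3.141, 0.0, 0.471]
contact_force: [0.2, 0.6, -0.5]
grip_width: 19.9
finger_force: 29.9
```

Call:
play_rows --commands '[{"x": 0, "y": 0, "z": 0.0005, "twist": 0}, {"x": 0, "y": 0, "z": 0.001, "twist": 0}, {"x": 0, "y": 0, "z": 0.0015, "twist": 0}, {"x": 0, "y": 0, "z": 0.0015, "twist": 0}, {"x": 0, "y": 0, "z": 0.0015, "twist": 0}, {"x": 0, "y": 0, "z": 0.0015, "twist": 0}, {"x": 0, "y": 0, "z": 0.0015, "twist": 0}, {"x": 0, "y": 0, "z": 0.0015, "twist": 0}]'

```text
time: 7.0
tool_pos: [552.2, 24.8, 144.4]
tcp_rot: [3.141, 0.0, 0.471]
contact_force: [0.0, -0.5, -1.2]
grip_width: 19.8
finger_force: 29.9
```

Call:
play_rows --commands '[{"x": 0, "y": 0, "z": 0.0005, "twist": 0}, {"x": 0, "y": 0, "z": 0.001, "twist": 0}, {"x": 0, "y": 0, "z": 0.0015, "twist": 0}, {"x": 0, "y": 0, "z": 0.0015, "twist": 0}, {"x": 0, "y": 0, "z": 0.0015, "twist": 0}, {"x": 0, "y": 0, "z": 0.0015, "twist": 0}, {"x": 0, "y": 0, "z": 0.0015, "twist": 0}, {"x": 0, "y": 0, "z": 0.0015, "twist": 0}]'

```text
time: 7.8
tool_pos: [552.3, 24.9, 143.1]
tcp_rot: [3.141, -0.0, 0.471]
contact_force: [-0.4, -0.5, 3.1]
grip_width: 19.9
finger_force: 29.9
```

Call:
play_rows --commands '[{"x": 0, "y": 0, "z": -0.01, "twist": 0}, {"x": -0.029, "y": 0, "z": -0.01, "twist": 0}, {"x": -0.058, "y": 0, "z": -0.01, "twist": 0}, {"x": -0.058, "y": 0, "z": -0.007, "twist": 0}, {"x": -0.058, "y": 0, "z": -0.004, "twist": 0}, {"x": -0.058, "y": 0, "z": -0.0025, "twist": 0}, {"x": -0.058, "y": 0, "z": -0.001, "twist": 0}, {"x": -0.058, "y": 0, "z": -0.001, "twist": 0}]'

```text
time: 8.6
tool_pos: [501.2, -1.3, 144.1]
tcp_rot: [3.141, -0.001, 0.471]
contact_force: [-0.4, -0.3, 1.2]
grip_width: 19.9
finger_force: 29.9
```

Call:
play_rows --commands '[{"x": 0, "y": 0, "z": -0.01, "twist": 0}, {"x": 0.015, "y": 0.015, "z": -0.01, "twist": 0}, {"x": 0.029, "y": 0.029, "z": -0.01, "twist": 0}, {"x": 0.029, "y": 0.029, "z": -0.006, "twist": 0}, {"x": 0.029, "y": 0.029, "z": -0.003, "twist": 0}, {"x": 0.029, "y": 0.029, "z": -0.001, "twist": 0}, {"x": 0.029, "y": 0.029, "z": 0, "twist": 0}, {"x": 0.029, "y": 0.029, "z": 0, "twist": 0}]'

```text
time: 9.4
tool_pos: [539.0, -13.9, 144.2]
tcp_rot: [-3.141, 0.0, 0.471]
contact_force: [-0.6, 0.4, -0.1]
grip_width: 19.4
finger_force: 29.9
```

Call:
play_rows --commands '[{"x": 0, "y": 0, "z": -0.01, "twist": 0}, {"x": 0, "y": -0.029, "z": -0.01, "twist": 0}, {"x": 0, "y": -0.058, "z": -0.01, "twist": 0}, {"x": 0, "y": -0.058, "z": -0.006, "twist": 0}, {"x": 0, "y": -0.058, "z": -0.003, "twist": 0}, {"x": 0, "y": -0.058, "z": -0.002, "twist": 0}, {"x": 0, "y": -0.058, "z": -0.001, "twist": 0}, {"x": 0, "y": -0.058, "z": -0.001, "twist": 0}]'

```text
time: 10.2
tool_pos: [513.4, 36.9, 144.8]
tcp_rot: [3.141, 0.0, 0.47]
contact_force: [0.1, 0.2, -1.0]
grip_width: 19.9
finger_force: 29.9
```

Call:
play_rows --commands '[{"x": 0, "y": 0, "z": 0.0005, "twist": 0}, {"x": 0, "y": 0, "z": 0.001, "twist": 0}, {"x": 0, "y": 0, "z": 0.0015, "twist": 0}, {"x": 0, "y": 0, "z": 0.002, "twist": 0}, {"x": 0, "y": 0, "z": 0.0025, "twist": 0}, {"x": 0, "y": 0, "z": 0.003, "twist": 0}, {"x": 0, "y": 0, "z": 0.0035, "twist": 0}, {"x": 0, "y": 0, "z": 0.0035, "twist": 0}]'

```text
time: 11.0
tool_pos: [513.6, 37.6, 142.3]
tcp_rot: [3.141, -0.001, 0.471]
contact_force: [-1.3, 0.6, 6.4]
grip_width: 19.7
finger_force: 29.9
```

Call:
play_rows --commands '[{"x": 0, "y": 0, "z": 0.0005, "twist": 0}, {"x": 0, "y": 0, "z": 0.001, "twist": 0}, {"x": 0, "y": 0, "z": 0.001, "twist": 0}, {"x": 0, "y": 0, "z": 0.001, "twist": 0}, {"x": 0, "y": 0, "z": 0.001, "twist": 0}, {"x": 0, "y": 0, "z": 0.001, "twist": 0}, {"x": 0, "y": 0, "z": 0.001, "twist": 0}, {"x": 0, "y": 0, "z": 0.001, "twist": 0}]'

```text
time: 11.8
tool_pos: [513.6, 37.6, 141.4]
tcp_rot: [3.141, -0.001, 0.471]
contact_force: [-1.2, 1.0, 6.8]
grip_width: 19.8
finger_force: 29.9
```

Call:
play_rows --commands '[{"x": 0, "y": 0, "z": -0.01, "twist": 0}, {"x": 0, "y": 0.029, "z": -0.01, "twist": 0}, {"x": 0, "y": 0.058, "z": -0.01, "twist": 0}, {"x": 0, "y": 0.058, "z": -0.005, "twist": 0}, {"x": 0, "y": 0.058, "z": -0.002, "twist": 0}, {"x": 0, "y": 0.058, "z": 0, "twist": 0}, {"x": 0, "y": 0.058, "z": 0.0015, "twist": 0}, {"x": 0, "y": 0.058, "z": 0.0025, "twist": 0}]'

```text
time: 12.6
tool_pos: [540.4, -14.3, 139.5]
tcp_rot: [3.138, -0.002, 0.472]
contact_force: [-0.5, -3.3, 9.1]
grip_width: 19.5
finger_force: 29.9
```

Call:
play_rows --commands '[{"x": 0, "y": 0, "z": -0.01, "twist": 0}, {"x": 0, "y": -0.029, "z": -0.01, "twist": 0}, {"x": 0, "y": -0.058, "z": -0.01, "twist": 0}, {"x": 0, "y": -0.058, "z": -0.005, "twist": 0}, {"x": 0, "y": -0.058, "z": -0.002, "twist": 0}, {"x": 0, "y": -0.058, "z": 0, "twist": 0}, {"x": 0, "y": -0.058, "z": 0.001, "twist": 0}, {"x": 0, "y": -0.058, "z": 0.001, "twist": 0}]'

```text
time: 13.4
tool_pos: [513.5, 37.7, 137.6]
tcp_rot: [-3.141, -0.001, 0.47]
contact_force: [-1.5, 2.7, 5.4]
grip_width: 20.0
finger_force: 29.9
```

Call:
play_rows --commands '[{"x": 0, "y": 0, "z": -0.01, "twist": 0}, {"x": -0.015, "y": 0.015, "z": -0.01, "twist": 0}, {"x": -0.029, "y": 0.029, "z": -0.01, "twist": 0}, {"x": -0.029, "y": 0.029, "z": -0.003, "twist": 0}, {"x": -0.029, "y": 0.029, "z": -0.0005, "twist": 0}, {"x": -0.029, "y": 0.029, "z": 0.001, "twist": 0}, {"x": -0.029, "y": 0.029, "z": 0.0023, "twist": 0}, {"x": -0.029, "y": 0.029, "z": 0.0023, "twist": 0}]'

```text
time: 14.2
tool_pos: [501.4, -1.8, 135.5]
tcp_rot: [3.139, -0.001, 0.471]
contact_force: [-1.6, -3.4, 6.4]
grip_width: 20.0
finger_force: 30.0
```

Call:
play_rows --commands '[{"x": 0, "y": 0, "z": -0.01, "twist": 0}, {"x": 0.029, "y": 0, "z": -0.01, "twist": 0}, {"x": 0.058, "y": 0, "z": -0.01, "twist": 0}, {"x": 0.058, "y": 0, "z": -0.003, "twist": 0}, {"x": 0.058, "y": 0, "z": -0.0005, "twist": 0}, {"x": 0.058, "y": 0, "z": 0.001, "twist": 0}, {"x": 0.058, "y": 0, "z": 0.002, "twist": 0}, {"x": 0.058, "y": 0, "z": 0.0025, "twist": 0}]'

```text
time: 15.0
tool_pos: [553.3, 25.4, 133.6]
tcp_rot: [3.14, -0.004, 0.471]
contact_force: [2.9, 2.5, 6.6]
grip_width: 19.9
finger_force: 30.0
```

```bash
python3 - <<'E'
from h import *
sh((0,0,0)); c=cap('scene','s8.png')
cv2.imwrite('pics/s8c.png',cv2.resize(cv2.imread('pics/s8.png')[130:230,270:390],None,fx=6,fy=6,interpolation=cv2.INTER_CUBIC))
E
```

```text
tool shift mm x -504.6 y -228.2 z 133.6 twist 0.0 at [553.3  25.4 133.6] 26.97 t 15.0 F [2.9 2.5 6.6]
```

View pics/s8c.png

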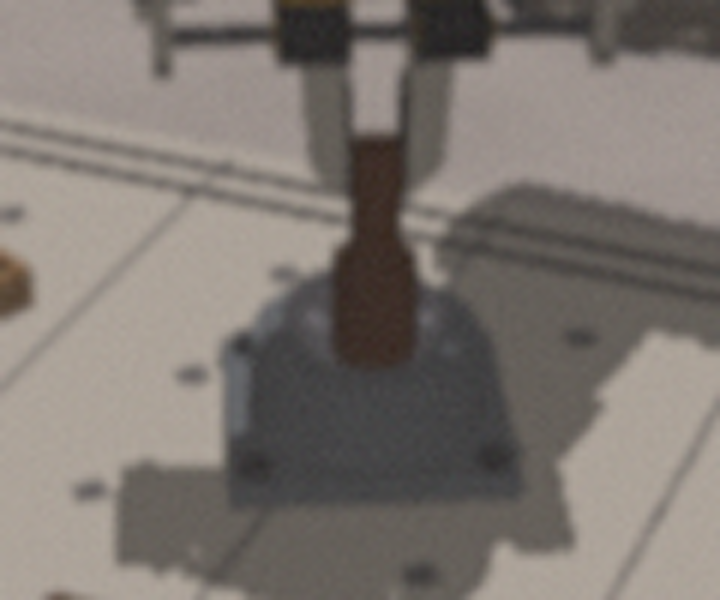

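The block's foot presses on the near rim, with its bottom at about (372,365), shoulder at about y=235 and handle top at about y=135. The fingertips at y≈190 look higher than expected, so I'll check the block's position in the grip.

```bash
python3 - <<'E'
from h import *
c=cap('scene'); sh((0,0,0))
def pr(n,p): u,v=proj(c,p); print(n,round((u-270)*6),round((v-130)*6))
x,y=553,25.4
d=np.array([np.cos(.471),np.sin(.471)]);n=np.array([np.sin(.471),-np.cos(.471)])
for s in(-1,1):pr('tip',(*(np.array([x,y])+s*n*16),108.6))
toc=np.array(c['eye'])[:2]-[x,y];toc/=np.linalg.norm(toc)
pr('handletop',(x,y,156.8));pr('footbottomfront',(*(np.array([x,y])+18*toc),61.8));pr('shoulder front',(*(np.array([x,y])+18*toc),106.8))
pr('shouldercentre',(x,y,106.8))
h=np.array([526,11]);pr('boss front',(*(h+50*toc),50));pr('boss top centre',(*h,50))
for q in((62,62),(62,-62)): pr('corner',(*(h+q[0]*d-q[1]*n),12))
E
```

```text
tool shift mm x -504.5 y -228.3 z 133.6 twist 0.0 at [553.1  25.3 133.6] 26.97 t 15.1 F [2.3 2.6 6. ]
tip 413 239
tip 335 241
handletop 376 133
footbottomfront 373 361
shoulder front 374 266
shouldercentre 374 244
boss front 364 387
boss top centre 365 325
corner 524 474
corner 227 485
```

The handle top and foot bottom match the prediction within 2 mm, so the grip is unchanged. Continuing with -x.

Call:
play_rows --commands '[{"x": 0, "y": 0, "z": -0.01, "twist": 0}, {"x": -0.029, "y": 0, "z": -0.01, "twist": 0}, {"x": -0.058, "y": 0, "z": -0.01, "twist": 0}, {"x": -0.058, "y": 0, "z": -0.003, "twist": 0}, {"x": -0.058, "y": 0, "z": -0.0005, "twist": 0}, {"x": -0.058, "y": 0, "z": 0.0007, "twist": 0}, {"x": -0.058, "y": 0, "z": 0.0014, "twist": 0}, {"x": -0.058, "y": 0, "z": 0.0014, "twist": 0}]'

```text
time: 15.9
tool_pos: [500.2, -1.4, 131.2]
tcp_rot: [-3.141, 0.002, 0.471]
contact_force: [-4.4, -0.5, 8.0]
grip_width: 20.2
finger_force: 30.0
```

Call:
play_rows --commands '[{"x": 0, "y": 0, "z": -0.01, "twist": 0}, {"x": 0.015, "y": 0.015, "z": -0.01, "twist": 0}, {"x": 0.029, "y": 0.029, "z": -0.01, "twist": 0}, {"x": 0.029, "y": 0.029, "z": -0.003, "twist": 0}, {"x": 0.029, "y": 0.029, "z": -0.0005, "twist": 0}, {"x": 0.029, "y": 0.029, "z": 0.0007, "twist": 0}, {"x": 0.029, "y": 0.029, "z": 0.0016, "twist": 0}, {"x": 0.029, "y": 0.029, "z": 0.0016, "twist": 0}]'

```text
time: 16.7
tool_pos: [540.5, -14.4, 130.5]
tcp_rot: [3.139, -0.003, 0.471]
contact_force: [1.7, -2.7, 6.2]
grip_width: 19.5
finger_force: 30.0
```

Call:
play_rows --commands '[{"x": 0, "y": 0, "z": -0.01, "twist": 0}, {"x": 0, "y": -0.029, "z": -0.01, "twist": 0}, {"x": 0, "y": -0.058, "z": -0.01, "twist": 0}, {"x": 0, "y": -0.058, "z": -0.003, "twist": 0}, {"x": 0, "y": -0.058, "z": -0.0005, "twist": 0}, {"x": 0, "y": -0.058, "z": 0.0005, "twist": 0}, {"x": 0, "y": -0.058, "z": 0.001, "twist": 0}, {"x": 0, "y": -0.058, "z": 0.001, "twist": 0}]'

```text
time: 17.5
tool_pos: [512.8, 37.7, 128.7]
tcp_rot: [-3.14, 0.0, 0.47]
contact_force: [-2.9, 2.9, 6.5]
grip_width: 19.7
finger_force: 30.0
```

Call:
play_rows --commands '[{"x": 0, "y": 0, "z": -0.01, "twist": 0}, {"x": 0.015, "y": 0.015, "z": -0.01, "twist": 0}, {"x": 0.029, "y": 0.029, "z": -0.01, "twist": 0}, {"x": 0.029, "y": 0.029, "z": -0.003, "twist": 0}, {"x": 0.029, "y": 0.029, "z": -0.0005, "twist": 0}, {"x": 0.029, "y": 0.029, "z": 0.0007, "twist": 0}, {"x": 0.029, "y": 0.029, "z": 0.0015, "twist": 0}, {"x": 0.029, "y": 0.029, "z": 0.0015, "twist": 0}]'

```text
time: 18.3
tool_pos: [552.9, 24.2, 128.2]
tcp_rot: [3.138, -0.003, 0.471]
contact_force: [1.6, -2.3, 8.1]
grip_width: 19.6
finger_force: 30.0
```

Call:
play_rows --commands '[{"x": 0, "y": 0, "z": -0.01, "twist": 0}, {"x": -0.015, "y": 0.015, "z": -0.01, "twist": 0}, {"x": -0.029, "y": 0.029, "z": -0.01, "twist": 0}, {"x": -0.029, "y": 0.029, "z": -0.003, "twist": 0}, {"x": -0.029, "y": 0.029, "z": -0.001, "twist": 0}, {"x": -0.029, "y": 0.029, "z": 0, "twist": 0}, {"x": -0.029, "y": 0.029, "z": 0.0005, "twist": 0}, {"x": -0.029, "y": 0.029, "z": 0.0005, "twist": 0}]'

```text
time: 19.1
tool_pos: [539.6, -14.3, 127.5]
tcp_rot: [3.14, 0.0, 0.472]
contact_force: [-4.0, -4.4, 11.1]
grip_width: 19.9
finger_force: 30.0
```

Call:
play_rows --commands '[{"x": 0, "y": 0, "z": -0.01, "twist": 0}, {"x": -0.015, "y": -0.015, "z": -0.01, "twist": 0}, {"x": -0.029, "y": -0.029, "z": -0.01, "twist": 0}, {"x": -0.029, "y": -0.029, "z": -0.003, "twist": 0}, {"x": -0.029, "y": -0.029, "z": -0.001, "twist": 0}, {"x": -0.029, "y": -0.029, "z": 0, "twist": 0}, {"x": -0.029, "y": -0.029, "z": 0.0005, "twist": 0}, {"x": -0.029, "y": -0.029, "z": 0.0005, "twist": 0}]'

```text
time: 19.9
tool_pos: [501.1, -0.5, 127.1]
tcp_rot: [-3.141, -0.001, 0.471]
contact_force: [-5.1, 2.9, 14.9]
grip_width: 19.7
finger_force: 30.1
```

Call:
play_rows --commands '[{"x": 0, "y": 0, "z": 0.0005, "twist": 0}, {"x": 0, "y": 0, "z": 0.001, "twist": 0}, {"x": 0, "y": 0, "z": 0.0012, "twist": 0}, {"x": 0, "y": 0, "z": 0.0012, "twist": 0}, {"x": 0, "y": 0, "z": 0.0012, "twist": 0}, {"x": 0, "y": 0, "z": 0.0012, "twist": 0}, {"x": 0, "y": 0, "z": 0.0012, "twist": 0}, {"x": 0, "y": 0, "z": 0.0012, "twist": 0}]'

```text
time: 20.7
tool_pos: [501.8, -0.4, 126.9]
tcp_rot: [-3.142, -0.003, 0.471]
contact_force: [-5.9, 5.1, 22.8]
grip_width: 19.8
finger_force: 30.1
```

Call:
play_rows --commands '[{"x": 0, "y": 0, "z": -0.01, "twist": 0}, {"x": 0.029, "y": 0, "z": -0.01, "twist": 0}, {"x": 0.058, "y": 0, "z": -0.01, "twist": 0}, {"x": 0.058, "y": 0, "z": -0.004, "twist": 0}, {"x": 0.058, "y": 0, "z": -0.002, "twist": 0}, {"x": 0.058, "y": 0, "z": -0.001, "twist": 0}, {"x": 0.058, "y": 0, "z": 0, "twist": 0}, {"x": 0.058, "y": 0, "z": 0, "twist": 0}]'

```text
time: 21.5
tool_pos: [554.1, 25.2, 127.0]
tcp_rot: [3.14, -0.006, 0.471]
contact_force: [0.4, 3.5, 14.8]
grip_width: 19.8
finger_force: 30.0
```

Call:
play_rows --commands '[{"x": 0, "y": 0, "z": -0.01, "twist": 0}, {"x": -0.015, "y": -0.015, "z": -0.01, "twist": 0}, {"x": -0.029, "y": -0.029, "z": -0.01, "twist": 0}, {"x": -0.029, "y": -0.029, "z": -0.004, "twist": 0}, {"x": -0.029, "y": -0.029, "z": -0.002, "twist": 0}, {"x": -0.029, "y": -0.029, "z": -0.001, "twist": 0}, {"x": -0.029, "y": -0.029, "z": 0, "twist": 0}, {"x": -0.029, "y": -0.029, "z": 0, "twist": 0}]'

```text
time: 22.3
tool_pos: [513.7, 37.8, 127.0]
tcp_rot: [-3.141, -0.002, 0.471]
contact_force: [-9.4, 2.5, 25.6]
grip_width: 19.8
finger_force: 30.1
```

Call:
play_rows --commands '[{"x": 0, "y": 0, "z": -0.01, "twist": 0}, {"x": 0, "y": 0.029, "z": -0.01, "twist": 0}, {"x": 0, "y": 0.058, "z": -0.01, "twist": 0}, {"x": 0, "y": 0.058, "z": -0.004, "twist": 0}, {"x": 0, "y": 0.058, "z": -0.002, "twist": 0}, {"x": 0, "y": 0.058, "z": -0.001, "twist": 0}, {"x": 0, "y": 0.058, "z": 0, "twist": 0}, {"x": 0, "y": 0.058, "z": 0, "twist": 0}]'

```text
time: 23.1
tool_pos: [541.3, -15.7, 127.0]
tcp_rot: [3.136, -0.003, 0.471]
contact_force: [-1.3, -6.4, 17.4]
grip_width: 19.9
finger_force: 30.0
```

All four sides read 127.0. I'll press px again for confirmation.

Call:
play_rows --commands '[{"x": 0, "y": 0, "z": -0.01, "twist": 0}, {"x": 0.015, "y": -0.015, "z": -0.01, "twist": 0}, {"x": 0.029, "y": -0.029, "z": -0.01, "twist": 0}, {"x": 0.029, "y": -0.029, "z": -0.004, "twist": 0}, {"x": 0.029, "y": -0.029, "z": -0.002, "twist": 0}, {"x": 0.029, "y": -0.029, "z": 0, "twist": 0}, {"x": 0.029, "y": -0.029, "z": 0.0005, "twist": 0}, {"x": 0.029, "y": -0.029, "z": 0.0005, "twist": 0}]'

```text
time: 23.9
tool_pos: [552.7, 25.8, 126.6]
tcp_rot: [-3.141, -0.004, 0.471]
contact_force: [-4.7, 5.6, 20.6]
grip_width: 19.8
finger_force: 30.1
```

Call:
play_rows --commands '[{"x": 0, "y": 0, "z": 0, "twist": 0}, {"x": 0, "y": 0, "z": 0, "twist": 0}, {"x": 0, "y": 0, "z": 0, "twist": 0}, {"x": 0, "y": 0, "z": 0, "twist": 0}, {"x": 0, "y": 0, "z": 0, "twist": 0}, {"x": 0, "y": 0, "z": 0, "twist": 0}, {"x": 0, "y": 0, "z": 0, "twist": 0}, {"x": 0, "y": 0, "z": 0, "twist": 0}]'

```text
time: 24.7
tool_pos: [552.7, 25.8, 126.6]
tcp_rot: [-3.141, -0.004, 0.47]
contact_force: [-4.1, 5.5, 20.8]
grip_width: 19.6
finger_force: 30.1
```

Call:
play_rows --commands '[{"x": 0, "y": 0, "z": -0.01, "twist": 0}, {"x": -0.029, "y": 0, "z": -0.01, "twist": 0}, {"x": -0.058, "y": 0, "z": -0.01, "twist": 0}, {"x": -0.058, "y": 0, "z": -0.004, "twist": 0}, {"x": -0.058, "y": 0, "z": -0.001, "twist": 0}, {"x": -0.058, "y": 0, "z": 0, "twist": 0}, {"x": -0.058, "y": 0, "z": 0, "twist": 0}, {"x": -0.058, "y": 0, "z": 0, "twist": 0}]'

```text
time: 25.5
tool_pos: [501.8, -1.3, 126.2]
tcp_rot: [3.14, -0.003, 0.471]
contact_force: [-4.9, 2.3, 22.0]
grip_width: 19.9
finger_force: 30.1
```

Call:
play_rows --commands '[{"x": 0, "y": 0, "z": -0.01, "twist": 0}, {"x": 0.015, "y": 0.015, "z": -0.01, "twist": 0}, {"x": 0.029, "y": 0.029, "z": -0.01, "twist": 0}, {"x": 0.029, "y": 0.029, "z": -0.004, "twist": 0}, {"x": 0.029, "y": 0.029, "z": -0.001, "twist": 0}, {"x": 0.029, "y": 0.029, "z": 0, "twist": 0}, {"x": 0.029, "y": 0.029, "z": 0, "twist": 0}, {"x": 0.029, "y": 0.029, "z": 0, "twist": 0}]'

```text
time: 26.3
tool_pos: [541.0, -14.7, 126.5]
tcp_rot: [3.137, -0.004, 0.471]
contact_force: [-0.6, -1.6, 17.8]
grip_width: 19.8
finger_force: 30.0
```

Call:
play_rows --commands '[{"x": 0, "y": 0, "z": -0.01, "twist": 0}, {"x": 0, "y": -0.029, "z": -0.01, "twist": 0}, {"x": 0, "y": -0.058, "z": -0.01, "twist": 0}, {"x": 0, "y": -0.058, "z": -0.004, "twist": 0}, {"x": 0, "y": -0.058, "z": -0.001, "twist": 0}, {"x": 0, "y": -0.058, "z": 0, "twist": 0}, {"x": 0, "y": -0.058, "z": 0, "twist": 0}, {"x": 0, "y": -0.058, "z": 0, "twist": 0}]'

```text
time: 27.1
tool_pos: [512.9, 38.5, 126.3]
tcp_rot: [-3.14, -0.001, 0.471]
contact_force: [-8.7, 5.9, 25.7]
grip_width: 19.9
finger_force: 30.2
```

I'll use the boss as a height reference: touch it lightly just outside the flange, then touch the rim lightly.

Call:
play_rows --commands '[{"x": 0, "y": 0, "z": -0.01, "twist": 0}, {"x": 0, "y": -0.013, "z": -0.01, "twist": 0}, {"x": 0, "y": -0.026, "z": -0.008, "twist": 0}, {"x": 0, "y": -0.026, "z": -0.002, "twist": 0}, {"x": 0, "y": -0.026, "z": 0.001, "twist": 0}, {"x": 0, "y": -0.026, "z": 0.003, "twist": 0}, {"x": 0, "y": -0.026, "z": 0.0042, "twist": 0}, {"x": 0, "y": -0.026, "z": 0.0042, "twist": 0}]'

```text
time: 27.9
tool_pos: [502.4, 60.9, 120.6]
tcp_rot: [3.141, -0.003, 0.471]
contact_force: [-0.6, 2.5, 7.8]
grip_width: 19.6
finger_force: 30.0
```

Call:
play_rows --commands '[{"x": 0, "y": 0, "z": -0.012, "twist": 0}, {"x": 0, "y": 0.013, "z": -0.012, "twist": 0}, {"x": 0, "y": 0.026, "z": -0.012, "twist": 0}, {"x": 0, "y": 0.026, "z": -0.009, "twist": 0}, {"x": 0, "y": 0.026, "z": -0.007, "twist": 0}, {"x": 0, "y": 0.026, "z": -0.006, "twist": 0}, {"x": 0, "y": 0.026, "z": -0.006, "twist": 0}, {"x": 0, "y": 0.026, "z": -0.006, "twist": 0}]'

```text
time: 28.7
tool_pos: [513.7, 36.7, 126.7]
tcp_rot: [3.139, -0.001, 0.471]
contact_force: [-1.3, -3.1, 9.2]
grip_width: 19.9
finger_force: 30.0
```

Call:
play_rows --commands '[{"x": 0, "y": 0, "z": -0.01, "twist": 0}, {"x": 0.015, "y": 0.015, "z": -0.01, "twist": 0}, {"x": 0.029, "y": 0.029, "z": -0.01, "twist": 0}, {"x": 0.029, "y": 0.029, "z": -0.004, "twist": 0}, {"x": 0.029, "y": 0.029, "z": -0.001, "twist": 0}, {"x": 0.029, "y": 0.029, "z": 0, "twist": 0}, {"x": 0.029, "y": 0.029, "z": 0, "twist": 0}, {"x": 0.029, "y": 0.029, "z": 0, "twist": 0}]'

```text
time: 29.5
tool_pos: [551.6, 25.1, 126.3]
tcp_rot: [3.141, -0.0, 0.471]
contact_force: [-0.4, 0.0, 5.4]
grip_width: 19.6
finger_force: 30.0
```

Call:
play_rows --commands '[{"x": 0, "y": 0, "z": -0.012, "twist": 0}, {"x": 0.013, "y": 0, "z": -0.012, "twist": 0}, {"x": 0.026, "y": 0, "z": -0.006, "twist": 0}, {"x": 0.026, "y": 0, "z": 0, "twist": 0}, {"x": 0.026, "y": 0, "z": 0.003, "twist": 0}, {"x": 0.026, "y": 0, "z": 0.005, "twist": 0}, {"x": 0.026, "y": 0, "z": 0.006, "twist": 0}, {"x": 0.026, "y": 0, "z": 0.006, "twist": 0}]'

```text
time: 30.3
tool_pos: [575.1, 36.5, 119.8]
tcp_rot: [3.141, 0.0, 0.471]
contact_force: [-0.3, 0.9, -0.0]
grip_width: 19.7
finger_force: 30.0
```

Call:
play_rows --commands '[{"x": 0, "y": 0, "z": 0.0003, "twist": 0}, {"x": 0, "y": 0, "z": 0.0006, "twist": 0}, {"x": 0, "y": 0, "z": 0.0006, "twist": 0}, {"x": 0, "y": 0, "z": 0.0006, "twist": 0}, {"x": 0, "y": 0, "z": 0.0006, "twist": 0}, {"x": 0, "y": 0, "z": 0.0006, "twist": 0}, {"x": 0, "y": 0, "z": 0.0006, "twist": 0}, {"x": 0, "y": 0, "z": 0.0006, "twist": 0}]'

```text
time: 31.1
tool_pos: [575.5, 36.6, 119.6]
tcp_rot: [3.141, -0.001, 0.471]
contact_force: [-1.9, 0.2, 5.8]
grip_width: 19.6
finger_force: 30.0
```

```bash
python3 - <<'E'
from h import *
sh((0,0,0)); c=cap('scene','s9.png')
cv2.imwrite('pics/s9c.png',cv2.resize(cv2.imread('pics/s9.png')[130:220,280:380],None,fx=8,fy=6,interpolation=cv2.INTER_CUBIC)[:600])
E
```

```text
tool shift mm x -529.5 y -228.5 z 119.6 twist 0.0 at [575.5  36.6 119.6] 26.98 t 31.1 F [-1.9  0.2  5.8]
```

Call:
play_rows --commands '[{"x": 0, "y": 0, "z": -0.016, "twist": 0}, {"x": -0.013, "y": 0, "z": -0.016, "twist": 0}, {"x": -0.026, "y": 0, "z": -0.014, "twist": 0}, {"x": -0.026, "y": 0, "z": -0.008, "twist": 0}, {"x": -0.026, "y": 0, "z": -0.006, "twist": 0}, {"x": -0.026, "y": 0, "z": -0.005, "twist": 0}, {"x": -0.026, "y": 0, "z": -0.0045, "twist": 0}, {"x": -0.026, "y": 0, "z": -0.0045, "twist": 0}]'

```text
time: 31.95
tool_pos: [553.7, 25.3, 125.8]
tcp_rot: [3.14, -0.003, 0.471]
contact_force: [-4.1, 1.1, 17.2]
grip_width: 19.9
finger_force: 30.0
```

Call:
play_rows --commands '[{"x": 0, "y": 0, "z": -0.01, "twist": 0}, {"x": -0.029, "y": 0, "z": -0.01, "twist": 0}, {"x": -0.058, "y": 0, "z": -0.01, "twist": 0}, {"x": -0.058, "y": 0, "z": -0.005, "twist": 0}, {"x": -0.058, "y": 0, "z": -0.003, "twist": 0}, {"x": -0.058, "y": 0, "z": -0.002, "twist": 0}, {"x": -0.058, "y": 0, "z": -0.0015, "twist": 0}, {"x": -0.058, "y": 0, "z": -0.0015, "twist": 0}]'

```text
time: 32.75
tool_pos: [501.7, -1.1, 126.2]
tcp_rot: [3.141, -0.001, 0.471]
contact_force: [-3.9, 0.6, 11.5]
grip_width: 19.6
finger_force: 30.0
```

Call:
play_rows --commands '[{"x": 0, "y": 0, "z": -0.012, "twist": 0}, {"x": -0.013, "y": 0, "z": -0.012, "twist": 0}, {"x": -0.026, "y": 0, "z": -0.006, "twist": 0}, {"x": -0.026, "y": 0, "z": 0, "twist": 0}, {"x": -0.026, "y": 0, "z": 0.003, "twist": 0}, {"x": -0.026, "y": 0, "z": 0.005, "twist": 0}, {"x": -0.026, "y": 0, "z": 0.006, "twist": 0}, {"x": -0.026, "y": 0, "z": 0.006, "twist": 0}]'

```text
time: 33.55
tool_pos: [478.6, -13.0, 120.8]
tcp_rot: [3.14, -0.002, 0.471]
contact_force: [-4.8, 1.0, 15.6]
grip_width: 20.0
finger_force: 30.0
```

The rim-minus-boss differences average 6 mm (6.1 at +y, about 6.5 and 5.4 at ±x because the block is slightly tilted in the grip). The rim heights match, so the cup is home. On to the tray.

Call:
play_rows --commands '[{"x": 0, "y": 0, "z": -0.03, "twist": 0}, {"x": -0.002, "y": 0.01, "z": -0.045, "twist": 0}, {"x": -0.014, "y": 0.048, "z": -0.045, "twist": 0}, {"x": -0.028, "y": 0.094, "z": -0.045, "twist": 0}, {"x": -0.042, "y": 0.14, "z": -0.045, "twist": 0}, {"x": -0.056, "y": 0.185, "z": -0.045, "twist": 0}, {"x": -0.066, "y": 0.218, "z": -0.045, "twist": 0}, {"x": -0.069, "y": 0.228, "z": -0.045, "twist": 0}]'

```text
time: 34.35
tool_pos: [520.4, -251.4, 163.5]
tcp_rot: [3.14, -0.0, 0.468]
contact_force: [1.1, -0.3, -1.2]
grip_width: 19.3
finger_force: 30.0
```

```bash
python3 - <<'E'
from h import *
sh((521,-248,90)); a=cap('scene'); b=cap('top'); w=cap('wrist')
f=lambda c,x0,y0,x1,y1,k:cv2.cvtColor(cv2.resize(c['pixels'][y0:y1,x0:x1],None,fx=k,fy=k,interpolation=2),cv2.COLOR_RGB2BGR)
A=f(a,200,140,360,220,5)
B=f(b,262,205,352,285,3.5);W=f(w,0,0,640,400,.7)
H=280
cv2.imwrite('pics/v10.png',np.vstack([A[:300],np.hstack([cv2.resize(B,(352,280)),W[:280]])]))
E
```

```text
tool shift mm x 2.1 y -2.8 z 73.5 twist 0.0 at [ 520.4 -251.4  163.5] 26.81 t 34.35 F [ 1.1 -0.3 -1.2]
```

View pics/v10.png

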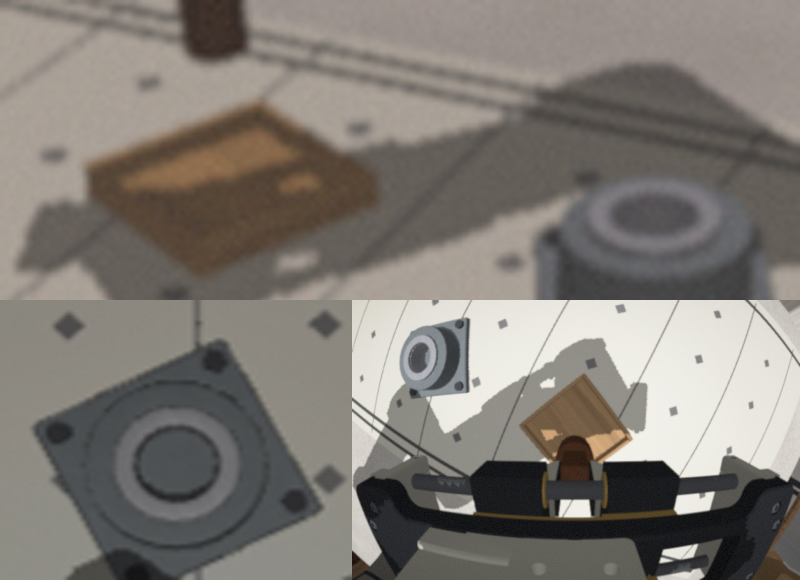

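The scene view shows the cup flange lying flat on the boss at about (650,215), and the top view shows it concentric. The block hangs over the tray. Lowering it.

Call:
play_rows --commands '[{"x": 0.002, "y": -0.002, "z": 0.03, "twist": 0}, {"x": 0.002, "y": -0.002, "z": 0.06, "twist": 0}, {"x": 0.002, "y": -0.002, "z": 0.076, "twist": 0}, {"x": 0.002, "y": -0.002, "z": 0.081, "twist": 0}, {"x": 0.002, "y": -0.002, "z": 0.084, "twist": 0}, {"x": 0.002, "y": -0.002, "z": 0.086, "twist": 0}, {"x": 0.002, "y": -0.002, "z": 0.0865, "twist": 0}, {"x": 0.002, "y": -0.002, "z": 0.0865, "twist": 0}]'

```text
time: 35.3
tool_pos: [520.5, -245.2, 78.4]
tcp_rot: [3.14, -0.001, 0.471]
contact_force: [0.4, -0.2, -0.4]
grip_width: 20.1
finger_force: 30.0
```

Call:
play_rows --commands '[{"x": 0, "y": 0, "z": 0.0005, "twist": 0}, {"x": 0, "y": 0, "z": 0.001, "twist": 0}, {"x": 0, "y": 0, "z": 0.0015, "twist": 0}, {"x": 0, "y": 0, "z": 0.002, "twist": 0}, {"x": 0, "y": 0, "z": 0.002, "twist": 0}, {"x": 0, "y": 0, "z": 0.002, "twist": 0}, {"x": 0, "y": 0, "z": 0.002, "twist": 0}, {"x": 0, "y": 0, "z": 0.002, "twist": 0}]'

```text
time: 36.1
tool_pos: [520.5, -245.4, 77.1]
tcp_rot: [3.14, -0.001, 0.471]
contact_force: [-3.3, 1.4, 8.6]
grip_width: 19.4
finger_force: 30.0
```

Call:
play_rows --commands '[{"x": 0, "y": 0, "z": -0.0007, "twist": 0}, {"x": 0, "y": 0, "z": -0.0007, "twist": 0}, {"x": 0, "y": 0, "z": -0.0007, "twist": 0}, {"x": 0, "y": 0, "z": -0.0007, "twist": 0}, {"x": 0, "y": 0, "z": -0.0007, "twist": 0}, {"x": 0, "y": 0, "z": -0.0007, "twist": 0}, {"x": 0, "y": 0, "z": -0.0007, "twist": 0}, {"x": 0, "y": 0, "z": -0.0007, "twist": 0}]' --jaw 0.3

```text
time: 36.9
tool_pos: [520.1, -245.1, 76.3]
tcp_rot: [3.142, 0.0, 0.471]
contact_force: [-0.3, 0.2, 0.6]
grip_width: 64.4
finger_force: 0.0
```

Call:
play_rows --commands '[{"x": 0, "y": 0, "z": -0.002, "twist": 0}, {"x": 0, "y": 0, "z": -0.006, "twist": 0}, {"x": 0, "y": 0, "z": -0.015, "twist": 0}, {"x": 0, "y": 0, "z": -0.035, "twist": 0}, {"x": 0, "y": 0, "z": -0.06, "twist": 0}, {"x": 0, "y": 0, "z": -0.09, "twist": 0}, {"x": 0, "y": 0, "z": -0.12, "twist": 0}, {"x": 0, "y": 0, "z": -0.12, "twist": 0}]'

```text
time: 37.7
tool_pos: [522.2, -246.3, 201.8]
tcp_rot: [3.133, -0.005, 0.471]
contact_force: [0.5, -0.6, 1.0]
grip_width: 64.1
finger_force: 0.0
```

```bash
python3 - <<'E'
from h import *
sh((0,0,0)); a=cap('scene')
cv2.imwrite('pics/v11.png',cv2.cvtColor(cv2.resize(a['pixels'][110:300,200:465],None,fx=3,fy=3,interpolation=2),cv2.COLOR_RGB2BGR))
E
```

```text
tool shift mm x -353.6 y -456.4 z 201.8 twist 0.0 at [ 522.2 -246.3  201.8] 26.98 t 37.7 F [ 0.5 -0.6  1. ]
```

View pics/v11.png

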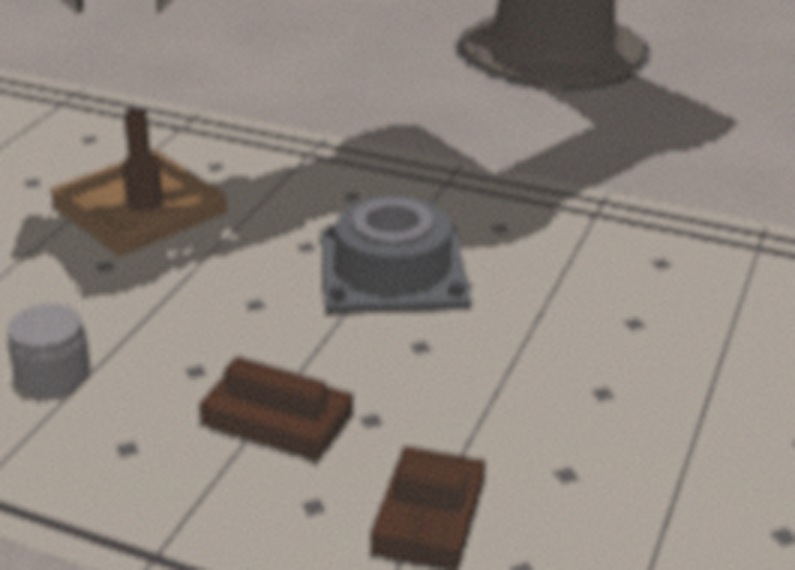

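The block stands upright in the tray at about (140,160), the cup is flush in the pedestal at about (392,218), and the bystanders haven't moved. Handing in.

```bash
python3 -c "
from plant import bot
print(bot.close_job())"
```

```text
the job is handed in; nothing more can be done
None
```

I tapped the cup home and level by force and height readings, stood the block upright in the tray and let go, left the stamps and tin alone, and handed the job in at about 38 s; no verdict came back.

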